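Tighten a water filter's lid nut with a click wrench

ROBOT

A 6-joint arm with a two-finger parallel gripper is mounted at the origin on a cart in front of the work surface, level with it; the furniture and walls round the work are solid. World frame = base frame: x ahead of the robot, y to its left, z up, the work surface at z = 0. Lengths are in mm, angles in rad, forces in N, time in s.
With the tool pointing down it reaches from about 350 to 975 mm from the base axis. Payload 7.1 kg.
Tool frame: the origin (TCP) lies at the very end of the fingers, on their centre line; the grasp point (between the pads) lies 19 mm behind it (ctrl.pinch_z is the distance from the TCP to the grasp point, in mm); z points along the fingers, y is the direction in which the jaws open and shut (so a half turn about z gives the same grasp; the last joint's range is limited). The gripper opens to 88 mm and grips with 3 to 60 N. Pads are 20 mm wide; open, the fingers measure 115 mm over their backs; the gripper's body (75 mm by 178 mm) begins 61 mm behind the grasp point.
Start: joints at [-1.122, 0.423, 1.63, -0, 1.089, -0.019], TCP at [281.841, -557.826, 222.675] pointing down, gripper open.
Joint ranges: [-3, 3], [-0.9, 2.11], [0.09, 2.58], [-1.31, 4.45], [0.11, 2.69], [-2.54, 2.54]. Speed limits (rad/s): [2.39, 2.39, 3.01, 3.14, 3.14, 3.14].

INTERFACE

Orientations are given as a rotation vector (axis times angle).
In Python, from workcell import ctrl gives the robot as it stands.
- The arm moves only by the shell command python3 -m inch 'ROWS' [OPENING]. ROWS is JSON, a list of rows, each an object with "xyz": the shift along the tool's x, y, z in cm, a list of three; "spin": the turn about the tool's z in degrees. A call has 1 to 20 rows; each row is the pose to reach, as a shift and turn from the pose measured when the call began, along the tool's axes at that moment; what a row does not reach only later rows make up. A row lasts 1/10 s, in which the tool goes at most 50 mm and 8.59 degrees, less where a joint would pass 70% of its speed; a pose out of reach is approached as far as the arm can. A call with a gripper value outside its range is refused whole. OPENING is the closure, from 0 (fully open) to 1 (shut), set as the call begins (- or left out, the last holds). The fingers move at their own pace and stop on an object; the grip force is fixed at half the most. Time passes only in rows, so rows that repeat a pose let the fingers close. It gives the time, the measured TCP pose, the force and the opening at its end, in the units of the state.
- ctrl.get_obs(): the state, without advancing time (a new reading comes with each control period).
- ctrl.get_image(name): name is "scene" or "top"; returns the picture (480x640x3 uint8, red, green, blue); there is no depth.
- ctrl.camera_info(name): a dict with "camera_matrix" (3x3 intrinsics, pixels), "R" (3x3) and "t" (3): a world point X has camera coordinates R X + t. Camera axes: x right, y down, z forward; pixel columns grow to the right and rows downward; lengths in mm; the calibration is good to about 2 mm. A picture is of the moment at which its call begins. camera_info takes no time and is no camera call.
- ctrl.close_job(): hands the job in, once; it reports no verdict.
The state is a dict: "t": time; "qpos": joint angles; "qvel": joint speeds; "joint_torque": joint torques, N m; "ee_pos": TCP position; "orientation": TCP orientation; "ft_force": force on the tool from outside, world axes, zero at the start; "moment": the same for the moment, N m; "width": finger opening in mm.
Only numpy, scipy, OpenCV 4.12 (cv2) and the standard library are available. Lean on these libraries where they do the work, as an engineer would, in place of code of your own. Each camera call takes 0.05 s, during which the arm holds its last target. There are 200 camera calls.

TASK

The water filter has a new cartridge and its lid nut is only finger-tight. Take the click wrench out of the black tray by its grip, set its ring fully down over the brass nut and turn the nut clockwise (seen from above) with a slow, steady pull until the wrench clicks, that is, until its handle gives and the resistance falls; stop there, without pulling on to the end of its give or pressing hard down on the lid. Then lift the wrench straight off without turning the nut back, lay it flat in the tray again, let go, and leave the other things where they are.

Things in the scene. Friction and masses are not known exactly. Their poses are not given: they have to be found in the camera images.
- wrench: Click wrench: round steel head (73 mm across, 18 mm thick) with a hex ring in it, clutch housing, handle with black grip; 204 mm from ring centre to the end knob, 0.37 kg, balance point about 66 mm behind the ring's centre. Origin: ring's centre, underside. x from handle to ring (handle along -x), z up. Starts flat on the tray's floor. Keep hold: left alone on the nut it droops.
- ring (a point): Ring's centre, underside (the wrench's origin, same axes). A six-sided hole goes right through the ring: 44.4 mm across flats, its lowest 4 mm flaring outward by 2.5 mm as a lead-in. Flats of the hole face along x and every 60 degrees from it.
- grip (a point): Where to hold and pull the wrench: mid-length of the black grip, on its centre line, 140 mm behind the ring's centre, 11 mm above the underside, same axes as the wrench. The grip is 22 mm wide and high and runs from 98 to 188 mm behind the ring's centre.
- clutch (a joint): Clutch in the head, on the ring's axis (rad): how far the handle has given, clockwise relative to the ring. Rests at 0 (reads -0.02 to 0.01). Spring balls hold it up to about 1.1 N m about the nut (0.9 to 1.4; some 8 N pulled square at mid-grip); then it gives and the torque falls, to about half at 0.06: the click. End stop 0.16. Over 0.03: clicked; over 0.13: too far. Springs back when eased.
- nut_top (a point): Centre of the brass nut's top face: hexagon 42 mm across flats, 18 mm high, with a 2 mm crown and the stud's end up to 6 mm above this face. Turns with the nut: flats face along its x and every 60 degrees from it; z up. The ring goes on with the wrench's x at a multiple of 60 degrees from this x, with 1.2 mm to spare on each side and about 0.1 rad of play either way.
- nut_seat (a point): Point on the nut's axis at its foot, on the lid's flat washer, 112 mm above the worktop: the ring's underside rests here when fully down. Fixed to the filter's housing, z up.
- filter: Water filter, a steel cylinder fixed to the worktop, 118 mm across at the lid's flange (94 mm high), 132 mm across at its foot; the nut is on top, on its axis. Hose tails stick out along its +y and -y to 81 mm from the axis, 55 mm above the worktop. Origin: centre of its underside.
- washer: Flat aluminium washer under the nut, on the filter's lid: 70 mm across, its top face 112 mm above the worktop; the ring comes down on it. Origin: centre of its underside, 108 mm above the worktop.
- nut (a joint): Clockwise turn of the nut on its stud (rad); starts at 0 to 0.12. Turns at about 0.6 N m, a little jerkily; 0.08 to 0.42 further on it meets the seal, then the torque rises by 2 to 3 N m per rad. How soon cannot be seen and differs each time: the click comes anywhere from 0.33 to 0.68, only feel tells. Stays where left, but swinging the wrench back past its play undoes it. Past 0.85: crushed.
- tray: Black drip tray, loose, 300 x 208 mm, rim 16 mm high; origin at the centre of its underside, x along its length, y along its width, z up. Inside 290 x 196 mm; floor 4 mm above the origin.
- plug: Black rubber sink plug, 45 mm across and 12 mm high, lying in a corner of the tray; origin at the centre of its underside.
- old_cartridge: The used filter cartridge, a white pleated cylinder with grey ends, 58 mm across and 80 mm high, standing to the left of the filter; origin at the centre of its underside.
- bowl: White cereal bowl, 140 mm across, 66 mm high, standing at the front edge to the right; origin at the centre of its underside.

How it is judged:
By the outcome, as a careful person would: the job done as asked, in the order asked, and still so for the second after the job is handed in, with the robot touching nothing.
It also fails if it takes over 72 s, if anything falls off the work surface, if the arm or the gripper's body presses on something with over 40 N, if the wrist force passes 120 N, or if a joint passes its speed limit or range.

## Working session

There is one attempt and no reset: what is moved stays moved. The work goes in short steps, Python scripts to look and compute and a shell command to move; the robot and the scene stay as the last step left them, time stands still between calls to the robot, and variables do not carry over. Pictures are saved under pics/ and viewed, about 8 in all and at most 12, crops included, and the job is handed in when it is done.

```bash
mkdir -p pics; ls
python3 - <<'E'
from workcell import ctrl
import cv2,json
for n in("top","scene"):
    cv2.imwrite(f"pics/{n}0.png",ctrl.get_image(n)[:,:,::-1])
    i=ctrl.camera_info(n);print(n,i)
print(ctrl.get_obs())
E
```

```text
pics
top {'camera_matrix': array([[523.74453252,   0.        , 317.13706947],
       [  0.        , 523.74453252, 235.13888156],
       [  0.        ,   0.        ,   1.        ]]), 'R': array([[-0.02370681, -0.99951271,  0.02030569],
       [-0.98872036,  0.02043656, -0.14837252],
       [ 0.14788524, -0.02359409, -0.98872305]]), 't': array([  13.69250952,  573.03546354, 1232.88149656])}
scene {'camera_matrix': array([[588.5344315 ,   0.        , 320.14893133],
       [  0.        , 588.5344315 , 244.68273978],
       [  0.        ,   0.        ,   1.        ]]), 'R': array([[-0.57838993, -0.81550513, -0.02040743],
       [-0.57152895,  0.42294864, -0.70318497],
       [ 0.58208225, -0.39505168, -0.71071403]]), 't': array([ 343.82852523,  391.46930391, 1127.9943186 ])}
{'t': 0.1, 'qpos': array([-1.12198130e+00,  4.23777344e-01,  1.63057630e+00, -3.57704825e-07,
        1.08861290e+00, -1.89731884e-02]), 'qvel': array([ 0.00112683, -0.00067116, -0.0014474 ,  0.00138437, -0.00057514,
       -0.00057077]), 'joint_torque': array([-7.17415551e-04, -5.45612025e+01, -2.74323785e+01,  6.45295554e-02,
        1.87627907e-02, -2.22147463e-05]), 'ee_pos': array([ 281.64627571, -557.39491026,  221.9860132 ]), 'orientation': array([-3.05474524e+00, -7.27807756e-01,  4.60548486e-04]), 'ft_force': array([ 0.1212025 ,  0.57240702, -0.11631282]), 'moment': array([ 0.01561898,  0.0175577 , -0.01967259]), 'width': 87.87630637389424}
```

View pics/top0.png

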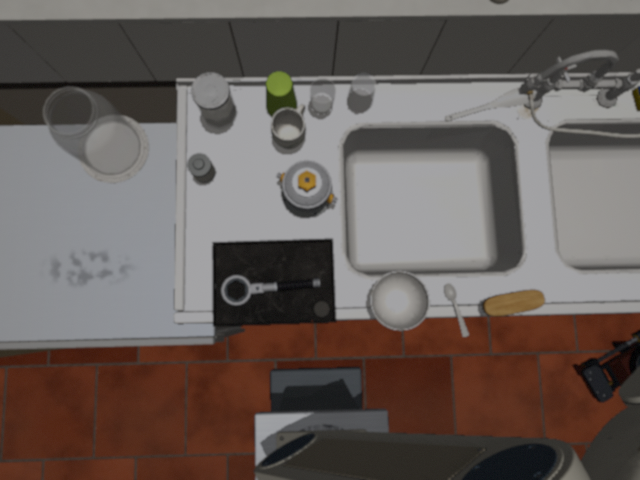

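View pics/scene0.png

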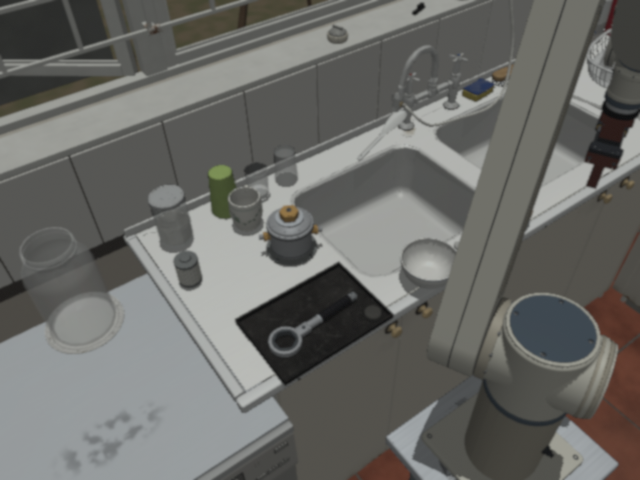

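The top view shows the tray with the wrench, ring at about (236,290) and knob at (318,283). The nut is at (307,181), the plug at (321,309) and the bowl at (399,300). I'll enlarge the wrench and nut next.

```bash
cat > h.py <<'E'
from workcell import ctrl
import numpy as np,cv2
def pix(n,X):
    i=ctrl.camera_info(n);c=i["R"]@np.array(X,float)+i["t"];p=i["camera_matrix"]@c;return p[:2]/p[2]
def ray(n,uv,z):
    i=ctrl.camera_info(n);d=i["R"].T@np.linalg.solve(i["camera_matrix"],[*uv,1.]);o=-i["R"].T@i["t"]
    return o+d*(z-o[2])/d[2]
def img(n,k=4): return np.mean([ctrl.get_image(n).astype(float) for _ in range(k)],0).astype(np.uint8)[:,:,::-1]
def crop(im,x,y,w,h,s): return cv2.resize(im[y:y+h,x:x+w],None,fx=s,fy=s,interpolation=cv2.INTER_CUBIC)
E
python3 - <<'E'
from h import *
a=img("top",3);b=img("scene",3)
cv2.imwrite("pics/a.png",a);cv2.imwrite("pics/b.png",b)
A=crop(a,205,232,135,100,5)
A=cv2.convertScaleAbs(A,alpha=1.6,beta=15)
cv2.imwrite("pics/wr.png",A)
N=crop(a,277,151,60,60,6);M=crop(b,259,194,60,60,6)
cv2.imwrite("pics/nut.png",np.hstack([N,M]))
for z in(4,22):print(ray("top",(236,290),z),ray("top",(318,283),z))
print(ray("top",(307,181),130),ray("scene",(289,211),132))
E
```

```text
[446.48827592 203.15633162   4.        ] [459.13059755   0.75293327   4.        ]
[445.63078348 200.77300253  22.        ] [458.09802029   1.17270997  22.        ]
[686.56275777  23.39654414 130.        ] [683.87944479  25.5730217  132.        ]
```

View pics/wr.png

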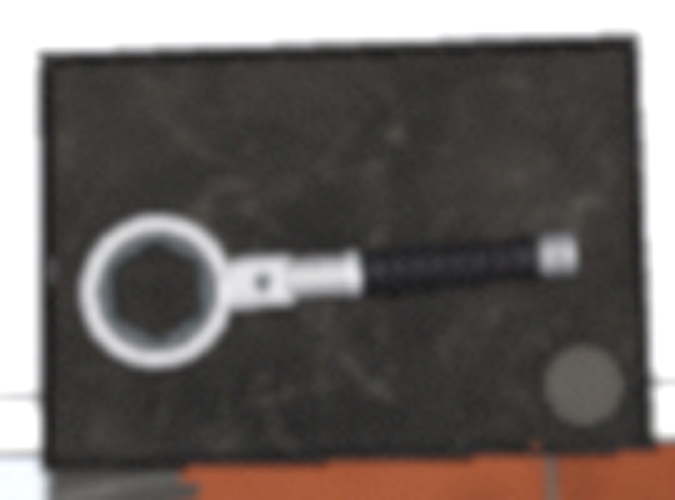

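View pics/nut.png

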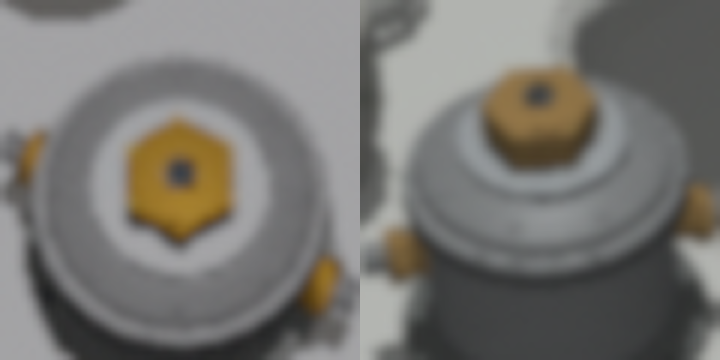

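Enlarged, the wrench head is centred at about (236,290) and the handle runs nearly along -y. The nut has flats to left and right (±y), so the ring goes on with its present heading almost unchanged. Now a silhouette fit for precision.

```bash
cat > fit.py <<'E'
from h import *
from scipy.optimize import minimize
S=8
def sil(n,P,x0,y0,w,h):
    q=np.array([pix(n,p) for p in P]);q=((q-[x0,y0]+.5)*S-.5)
    m=np.zeros((h*S,w*S),np.uint8);cv2.fillConvexPoly(m,cv2.convexHull((q*16).round().astype(np.int32)),1,shift=4)
    return cv2.GaussianBlur(cv2.resize(m.astype(np.float32),(w,h),interpolation=cv2.INTER_AREA),(0,0),.8)
def hexp(x,y,yaw):
    a=yaw+np.pi/6+np.arange(6)*np.pi/3;r=42/2/np.cos(np.pi/6)
    return [(x+r*np.cos(t),y+r*np.sin(t),z) for z in(112,130) for t in a]
def brass(im):
    hs=cv2.cvtColor(im,cv2.COLOR_BGR2HSV);return np.clip((hs[...,1].astype(float)-70)/60,0,1)
def fitnut(cams):
    box={"top":(290,163,34,34),"scene":(272,199,36,26)}
    tg={n:brass(cv2.imread({"top":"pics/a.png","scene":"pics/b.png"}[n]))[box[n][1]:box[n][1]+box[n][3],box[n][0]:box[n][0]+box[n][2]] for n in cams}
    def f(p): return sum(np.abs(sil(n,hexp(p[0],p[1],p[2]),*box[n])-tg[n]).sum() for n in cams)
    return min((minimize(f,[686,24,y],method="Nelder-Mead",options=dict(initial_simplex=[[686,24,y],[690,24,y],[686,28,y],[686,24,y+.15]])) for y in(.4,.52,.65)),key=lambda r:r.fun)
if __name__=="__main__":
    for c in(["top"],["scene"],["top","scene"]):
        r=fitnut(c);print(c,r.x.round(2),np.degrees(r.x[2]),r.fun)
    # wrench
    a=cv2.imread("pics/a.png");g=a.max(2).astype(float)
    sub=g[232:332,205:340]
    m=(sub>95).astype(np.uint8);n,l,st,_=cv2.connectedComponentsWithStats(m)
    # head outline
    hm=np.zeros_like(m);hm[38:78,12:46]=m[38:78,12:46]
    c=max(cv2.findContours(hm,cv2.RETR_EXTERNAL,cv2.CHAIN_APPROX_NONE)[0],key=cv2.contourArea)
    (u,v),rad=cv2.minEnclosingCircle(c[c[:,0,0]<44]);print("head px",u+205,v+232,rad)
    # handle centreline from steel parts
    pts=[]
    for x in list(range(52,58))+list(range(64,75)):
        col=sub[45:65,x]-sub[42:44,x].mean();col=np.clip(col,20,None)-20;pts.append((x+205,232+45+(col*np.arange(20)).sum()/col.sum()))
    print("col1",pts[3],pts[12])
    for uv in [(205+x/5-.4,232+y/5-.4) for x,y in((262,283),(325,275),(365,272.5),(535,257),(558,255))]:print(uv,ray("top",uv,24))
    print("head",ray("top",(u+205,v+232),22))
    for xy in((41,55),(636,38),(648,443),(48,466)): print("tray",ray("top",(205+xy[0]/5-.4,232+xy[1]/5-.4),16))
    print("plug",ray("top",(205+584/5-.4,232+384/5-.4),16))
E
python3 fit.py
```

```text
Traceback (most recent call last):
  File "fit.py", line 20, in <module>
    r=fitnut(c);print(c,r.x.round(2),np.degrees(r.x[2]),r.fun)
  File "fit.py", line 17, in fitnut
    return min((minimize(f,[686,24,y],method="Nelder-Mead",options=dict(initial_simplex=[[686,24,y],[690,24,y],[686,28,y],[686,24,y+.15]])) for y in(.4,.52,.65)),key=lambda r:r.fun)
  File "fit.py", line 17, in <genexpr>
    return min((minimize(f,[686,24,y],method="Nelder-Mead",options=dict(initial_simplex=[[686,24,y],[690,24,y],[686,28,y],[686,24,y+.15]])) for y in(.4,.52,.65)),key=lambda r:r.fun)
                ~~~~~~~~^^^^^^^^^^^^^^^^^^^^^^^^^^^^^^^^^^^^^^^^^^^^^^^^^^^^^^^^^^^^^^^^^^^^^^^^^^^^^^^^^^^^^^^^^^^^^^^^^^^^^^^^^^^^^^^^^^^
  File "fit.py", line 16, in f
    def f(p): return sum(np.abs(sil(n,hexp(p[0],p[1],p[2]),*box[n])-tg[n]).sum() for n in cams)
                     ~~~^^^^^^^^^^^^^^^^^^^^^^^^^^^^^^^^^^^^^^^^^^^^^^^^^^^^^^^^^^^^^^^^^^^^^^^
  File "fit.py", line 16, in <genexpr>
    def f(p): return sum(np.abs(sil(n,hexp(p[0],p[1],p[2]),*box[n])-tg[n]).sum() for n in cams)
                                ~~~^^^^^^^^^^^^^^^^^^^^^^^^^^^^^^^^
  File "fit.py", line 5, in sil
    q=np.array([pix(n,p) for p in P]);q=((q-[x0,y0]+.5)*S-.5)
                ~~~^^^^^
  File "h.py", line 4, in pix
    i=ctrl.camera_info(n);c=i["R"]@np.array(X,float)+i["t"];p=i["camera_matrix"]@c;return p[:2]/p[2]
ValueError: time passes only in moves, steps and waits
```

```bash
sed -i 's/ctrl.camera_info(n)/CI[n]/; 2a CI={n:ctrl.camera_info(n) for n in("top","scene")}' h.py; timeout 200 python3 fit.py
```

```text
['top'] [6.8954e+02 2.4720e+01 5.1000e-01] 29.22546551138254 76.37118437043883
['scene'] [691.29  23.43   1.06] 60.75976113512519 101.15291314323201
['top', 'scene'] [6.8949e+02 2.4690e+01 5.3000e-01] 30.573765997349785 192.10238641445062
head px 235.87119674682617 289.6277885437012 14.884541511535645
col1 (260, np.float64(287.6194477791116)) (275, np.float64(286.17627677100495))
(257.0, 288.20000000000005) [448.72888775 149.66549081  24.        ]
(269.6, 286.6) [451.90845072 119.08265312  24.        ]
(277.6, 286.1) [452.67977554  99.65088123  24.        ]
(311.6, 283.0) [458.33491914  16.81802563  24.        ]
(316.20000000000005, 282.6) [459.05472875   5.58445112  24.        ]
head [446.53836749 201.08421709  22.        ]
tray [563.86828091 258.62764667  16.        ]
tray [566.22238294 -35.86467508  16.        ]
tray [367.44089275 -36.15949415  16.        ]
tray [363.42774107 254.11242803  16.        ]
plug [396.55236013  -5.77090844  16.        ]fit.py:32: RuntimeWarning: invalid value encountered in scalar divide
  col=sub[45:65,x]-sub[42:44,x].mean();col=np.clip(col,20,None)-20;pts.append((x+205,232+45+(col*np.arange(20)).sum()/col.sum()))
```

```bash
cat > go.py <<'E'
import sys,numpy as np
from h import ctrl
from scipy.spatial.transform import Rotation as Ro
def pose():
    o=ctrl.get_obs();R=Ro.from_rotvec(o["orientation"]).as_matrix();return o,R
def yaw(R): return np.degrees(np.arctan2(R[1,1],R[0,1]))
if __name__=="__main__":
    o,R=pose();print("t",o["t"],"pos",o["ee_pos"].round(1),"ty",yaw(R).round(2),"z",R[:,2].round(4),"F",o["ft_force"].round(1),"M",o["moment"].round(2),"w",round(o["width"],1))
    for a in sys.argv[1:]:
        v=[float(x) for x in a.split(",")]
        print("cm",(R.T@(np.array(v[:3])-o["ee_pos"])/10).round(2),"spin",round(-((v[3]-yaw(R)+180)%360-180),2))
E
python3 go.py 454.7,73.3,110,3.7 454.7,73.3,6,3.7
```

```text
t 0.4 pos [ 281.8 -557.8  222.6] ty -63.2 z [-1.e-04  2.e-04 -1.e+00] F [-0.2  0.7  0.2] M [-0.01 -0.02  0.  ] w 87.7
cm [ 43.89 -48.53  11.27] spin -66.9
cm [ 43.89 -48.52  21.67] spin -66.9
```

```bash
python3 -m inch '[{"xyz":[10,-11,2],"spin":-15},{"xyz":[20,-22,2],"spin":-30},{"xyz":[30,-33,2],"spin":-45},{"xyz":[43.89,-48.53,4],"spin":-66.9},{"xyz":[43.89,-48.53,4],"spin":-66.9},{"xyz":[43.89,-48.53,4],"spin":-66.9},{"xyz":[43.89,-48.53,4],"spin":-66.9},{"xyz":[43.89,-48.53,4],"spin":-66.9},{"xyz":[43.89,-48.53,4],"spin":-66.9},{"xyz":[43.89,-48.53,4],"spin":-66.9},{"xyz":[43.89,-48.53,11.27],"spin":-66.9},{"xyz":[43.89,-48.53,11.27],"spin":-66.9},{"xyz":[43.89,-48.53,11.27],"spin":-66.9},{"xyz":[43.89,-48.53,11.27],"spin":-66.9},{"xyz":[43.89,-48.53,11.27],"spin":-66.9}]' 0; python3 go.py 454.7,73.3,110,3.7 454.7,73.3,30,3.7 454.7,73.3,6.5,3.7
```

```text
t: 1.9
ee_pos: [454.5, 75.6, 108.6]
orientation: [-2.143, -2.295, 0.002]
ft_force: [-0.8, 0.1, -1.0]
width: 87.7
t 1.9 pos [454.5  75.6 108.6] ty 3.92 z [-2.1e-03  1.0e-04 -1.0e+00] F [-0.8  0.1 -1. ] M [-0.01 -0.09  0.06] w 87.7
cm [-0.23  0.   -0.14] spin 0.22
cm [-0.23  0.02  7.86] spin 0.22
cm [-0.23  0.02 10.21] spin 0.22
```

```bash
python3 -m inch '[{"xyz":[-0.23,0,3],"spin":0.2},{"xyz":[-0.23,0,6],"spin":0.2},{"xyz":[-0.23,0,8],"spin":0.2},{"xyz":[-0.23,0,9],"spin":0.2},{"xyz":[-0.23,0,9.7],"spin":0.2},{"xyz":[-0.23,0,10.1],"spin":0.2},{"xyz":[-0.23,0,10.1],"spin":0.2},{"xyz":[-0.23,0,10.1],"spin":0.2}]'; python3 go.py 454.7,73.3,6.5,3.7
python3 - <<'E'
from h import *
a=img("top",1);b=img("scene",1)
cv2.imwrite("pics/g1.png",np.hstack([crop(a,190,210,160,130,3)[:390,:400],crop(b,230,220,130,130,3)]))
E
```

```text
t: 2.7
ee_pos: [455.0, 73.3, 8.3]
orientation: [-2.148, -2.292, 0.001]
ft_force: [-0.3, 0.1, 0.5]
width: 88.0
t 2.7 pos [455.   73.3   8.3] ty 3.72 z [-8.e-04  3.e-04 -1.e+00] F [-0.3  0.1  0.5] M [-0.06 -0.11 -0.  ] w 88.0
cm [ 0.01 -0.03  0.18] spin 0.02
```

View pics/g1.png

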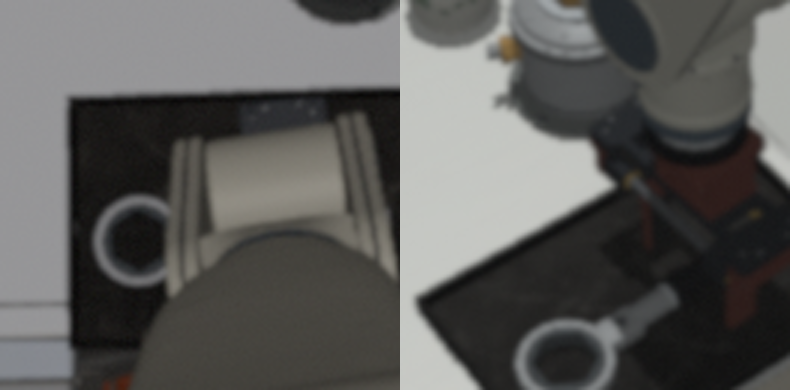

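The fingers straddle the black grip, with the ring free at the left. I'll lower 1.5 mm and close.

```bash
python3 -m inch '[{"xyz":[0,0,0.15],"spin":0},{"xyz":[0,0,0.15],"spin":0},{"xyz":[0,0,0.15],"spin":0},{"xyz":[0,0,0.15],"spin":0},{"xyz":[0,0,0.15],"spin":0},{"xyz":[0,0,0.15],"spin":0},{"xyz":[0,0,0.15],"spin":0},{"xyz":[0,0,0.15],"spin":0},{"xyz":[0,0,0.15],"spin":0},{"xyz":[0,0,0.15],"spin":0}]' 1; python3 go.py
```

```text
t: 3.8
ee_pos: [455.0, 73.3, 6.7]
orientation: [-2.148, -2.292, 0.001]
ft_force: [0.3, -0.4, 0.0]
width: 21.8
t 3.8 pos [455.   73.3   6.7] ty 3.72 z [-8.e-04  3.e-04 -1.e+00] F [ 0.3 -0.4  0. ] M [-0.12 -0.1  -0.02] w 21.8
```

```bash
python3 -m inch '[{"xyz":[0,0,-0.5],"spin":0},{"xyz":[0,0,-1.5],"spin":0},{"xyz":[0,0,-3],"spin":0},{"xyz":[0,0,-5],"spin":0},{"xyz":[0,0,-8],"spin":0},{"xyz":[0,0,-11],"spin":0},{"xyz":[0,0,-14],"spin":0},{"xyz":[0,0,-16.5],"spin":0},{"xyz":[0,0,-16.5],"spin":0},{"xyz":[0,0,-16.5],"spin":0},{"xyz":[0,0,-16.5],"spin":0}]'; python3 go.py
python3 - <<'E'
from h import *
a=img("top",2);b=img("scene",2)
cv2.imwrite("pics/top_l.png",a)
cv2.imwrite("pics/g2.png",np.hstack([crop(a,190,230,100,100,4),crop(b,230,200,100,100,4)]))
E
```

```text
t: 4.9
ee_pos: [453.9, 73.1, 170.5]
orientation: [-2.146, -2.291, 0.004]
ft_force: [1.1, -0.5, -3.4]
width: 22.2
t 4.9 pos [453.9  73.1 170.5] ty 3.73 z [-3.2e-03 -1.0e-04 -1.0e+00] F [ 1.1 -0.5 -3.4] M [-0.28 -0.05  0.07] w 22.2
```

View pics/g2.png

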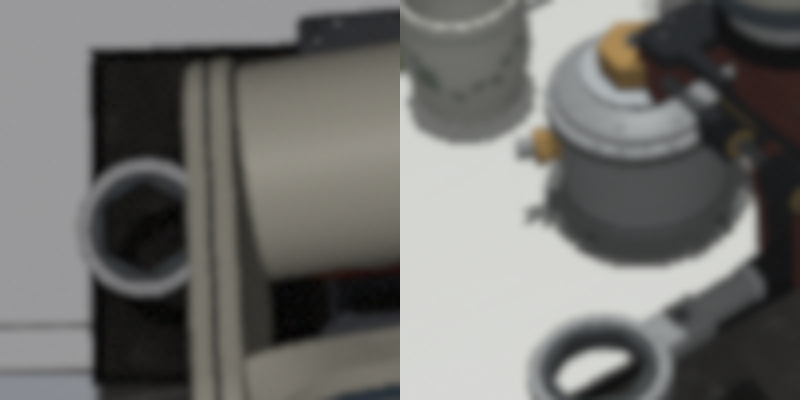

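Run:
```python
from h import *
for z in(185.8,180,175,170):
    a=np.linspace(0,6.28,60);P=[(445.4+36.5*np.cos(t),200.9+36.5*np.sin(t),z) for t in a]
    for n in("top","scene"):
        q=np.array([pix(n,p) for p in P]);print(z,n,pix(n,(445.4,200.9,z)).round(1),"x",q[:,0].min().round(1),q[:,0].max().round(1),"y",q[:,1].min().round(1),q[:,1].max().round(1))
```

```text
185.8 top [225.7 286.6] x 208.4 242.9 y 269.5 304.0
185.8 scene [279.4 290.3] x 261.1 297.7 y 276.7 304.6
180 top [226.1 286.8] x 208.9 243.3 y 269.7 304.1
180 scene [279.6 292.2] x 261.4 297.8 y 278.5 306.5
175 top [226.4 286.9] x 209.3 243.5 y 269.9 304.1
175 scene [279.8 293.8] x 261.6 297.9 y 280.2 308.1
170 top [226.8 287. ] x 209.7 243.8 y 270.1 304.1
170 scene [279.9 295.4] x 261.8 298.0 y 281.8 309.7
```

```bash
python3 go.py 689.5,-103.4,168,0
```

```text
t 5.1 pos [454.4  73.2 170.6] ty 3.72 z [-0.0031 -0.     -1.    ] F [ 0.7 -0.  -3.3] M [-0.21 -0.12 -0.01] w 21.9
cm [-19.15  22.32   0.19] spin 3.72
```

```bash
python3 -m inch '[{"xyz":[-1,1.1,0],"spin":0},{"xyz":[-2.5,3,0],"spin":0.5},{"xyz":[-5,5.8,0],"spin":1},{"xyz":[-7.5,8.7,0],"spin":1.5},{"xyz":[-10,11.6,0],"spin":2},{"xyz":[-12.5,14.6,0],"spin":2.5},{"xyz":[-15,17.5,0],"spin":3},{"xyz":[-17,19.8,0],"spin":3.4},{"xyz":[-18.3,21.3,0.1],"spin":3.6},{"xyz":[-19.15,22.3,0.2],"spin":3.7},{"xyz":[-19.15,22.3,0.2],"spin":3.7},{"xyz":[-19.15,22.3,0.2],"spin":3.7},{"xyz":[-19.15,22.3,0.2],"spin":3.7}]'; python3 go.py 689.5,-103.4,168,0
python3 - <<'E'
from h import *
a=img("top",2);b=img("scene",2)
cv2.imwrite("pics/top_h.png",a);cv2.imwrite("pics/scene_h.png",b)
cv2.imwrite("pics/g3.png",np.hstack([crop(a,270,140,80,80,5),crop(b,250,160,80,80,5)]))
for z in (186,180):
  a=np.linspace(0,6.28,60);P=[(689.5+36.5*np.cos(t),24.7+36.5*np.sin(t),z-4) for t in a]
  for n in("top","scene"):
    q=np.array([pix(n,p) for p in P]);o=np.array({"top":(270,140),"scene":(250,160)}[n]);q=(q-o+.5)*5-.5
    print(n,z,q.min(0).round(1),q.max(0).round(1))
E
```

```text
t: 6.4
ee_pos: [688.4, -102.7, 167.6]
orientation: [-2.218, -2.22, 0.004]
ft_force: [-0.0, -0.6, -3.9]
width: 22.0
t 6.4 pos [ 688.4 -102.7  167.6] ty 0.06 z [-4.3e-03  3.0e-04 -1.0e+00] F [-0.  -0.6 -3.9] M [-0.29 -0.1  -0.02] w 22.0
cm [-0.07  0.11 -0.04] spin 0.06
top 186 [101.2  90.9] [266.8 251.8]
scene 186 [108.7 121.8] [263.1 222.2]
top 180 [101.7  94.9] [266.4 255. ]
scene 180 [109.7 131.5] [263.6 231.9]
```

View pics/g3.png

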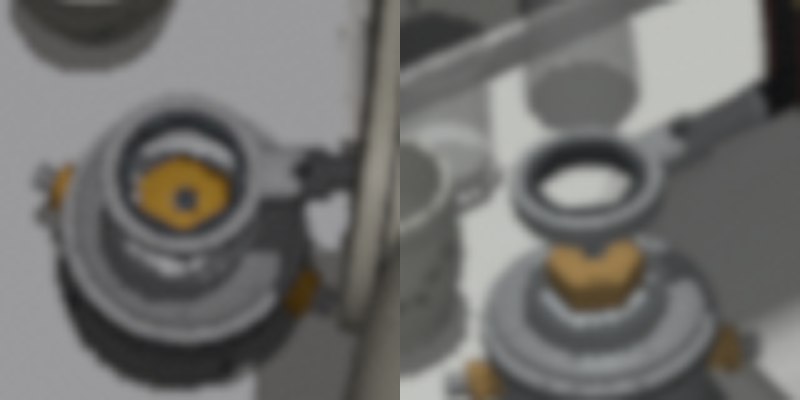

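The ring hovers concentric with the nut. In the top crop the ring spans x 101–264, y 93–255, against a predicted 101–266, 95–255. It droops about 2.5°, which the lead-in can take. I'll correct by 1 mm and descend.

```bash
python3 -m inch '[{"xyz":[-0.07,0.11,0],"spin":0},{"xyz":[-0.07,0.11,1],"spin":0},{"xyz":[-0.07,0.11,2],"spin":0},{"xyz":[-0.07,0.11,2.6],"spin":0},{"xyz":[-0.07,0.11,3],"spin":0},{"xyz":[-0.07,0.11,3.2],"spin":0}]'; python3 go.py 689.5,-103.4,136,0
python3 -m inch '[{"xyz":[0,0,0.2],"spin":0},{"xyz":[0,0,0.4],"spin":0},{"xyz":[0,0,0.6],"spin":0},{"xyz":[0,0,0.8],"spin":0}]'; python3 go.py 689.5,-103.4,125,0
```

```text
t: 7.2
ee_pos: [689.7, -103.5, 135.2]
orientation: [-2.218, -2.22, 0.004]
ft_force: [-0.1, 0.8, -2.6]
width: 21.8
t 7.2 pos [ 689.7 -103.5  135.2] ty 0.06 z [-4.2e-03  2.0e-04 -1.0e+00] F [-0.1  0.8 -2.6] M [-0.32 -0.08  0.01] w 21.8
cm [ 0.01 -0.02 -0.08] spin 0.06
t: 7.6
ee_pos: [689.8, -103.5, 127.3]
orientation: [-2.218, -2.221, 0.004]
ft_force: [-0.7, 0.1, -5.0]
width: 21.8
t 7.6 pos [ 689.8 -103.5  127.3] ty 0.06 z [-3.8e-03  1.0e-04 -1.0e+00] F [-0.7  0.1 -5. ] M [-0.28 -0.09 -0.01] w 21.8
cm [ 0.01 -0.03  0.23] spin 0.06
```

```bash
python3 -m inch '[{"xyz":[0,0,0.2],"spin":0},{"xyz":[0,0,0.4],"spin":0},{"xyz":[0,0,0.5],"spin":0},{"xyz":[0,0,0.6],"spin":0}]'; python3 go.py
python3 -m inch '[{"xyz":[0,0,0.15],"spin":0},{"xyz":[0,0,0.3],"spin":0},{"xyz":[0,0,0.3],"spin":0}]'; python3 go.py
```

```text
t: 8.0
ee_pos: [689.7, -103.6, 121.2]
orientation: [-2.218, -2.221, 0.004]
ft_force: [-0.4, 0.0, -4.9]
width: 21.6
t 8.0 pos [ 689.7 -103.6  121.2] ty 0.06 z [-3.9e-03  1.0e-04 -1.0e+00] F [-0.4  0.  -4.9] M [-0.19 -0.07  0.03] w 21.6
t: 8.3
ee_pos: [689.6, -103.5, 117.9]
orientation: [-2.218, -2.22, 0.005]
ft_force: [0.4, -0.3, -3.9]
width: 21.4
t 8.3 pos [ 689.6 -103.5  117.9] ty 0.06 z [-4.3e-03  2.0e-04 -1.0e+00] F [ 0.4 -0.3 -3.9] M [-0.24 -0.08  0.01] w 21.4
```

```bash
python3 -m inch '[{"xyz":[0,0,0.1],"spin":0},{"xyz":[0,0,0.15],"spin":0},{"xyz":[0,0,0.15],"spin":0}]'; python3 go.py
python3 -m inch '[{"xyz":[0,0,0.1],"spin":0},{"xyz":[0,0,0.15],"spin":0},{"xyz":[0,0,0.15],"spin":0}]'; python3 go.py
```

```text
t: 8.6
ee_pos: [689.5, -103.5, 116.3]
orientation: [-2.218, -2.22, 0.005]
ft_force: [-0.6, -0.4, -4.3]
width: 22.1
t 8.6 pos [ 689.5 -103.5  116.3] ty 0.06 z [-4.4e-03  2.0e-04 -1.0e+00] F [-0.6 -0.4 -4.3] M [-0.25 -0.04  0.04] w 22.1
t: 8.9
ee_pos: [689.7, -103.5, 115.1]
orientation: [-2.218, -2.22, 0.004]
ft_force: [0.1, 0.6, -2.4]
width: 21.7
t 8.9 pos [ 689.7 -103.5  115.1] ty 0.06 z [-3.9e-03  3.0e-04 -1.0e+00] F [ 0.1  0.6 -2.4] M [ 0.02 -0.06  0.03] w 21.7
```

```bash
python3 -m inch '[{"xyz":[0,0,0.07],"spin":0},{"xyz":[0,0,0.1],"spin":0},{"xyz":[0,0,0.1],"spin":0}]'; python3 go.py;  python3 - <<'E'
from h import *
a=img("top",2);b=img("scene",2)
cv2.imwrite("pics/g4.png",np.hstack([crop(a,270,140,80,80,5),crop(b,250,160,80,80,5)]))
E
```

```text
t: 9.2
ee_pos: [690.1, -103.6, 114.5]
orientation: [-2.219, -2.221, 0.003]
ft_force: [0.2, 0.2, 0.4]
width: 21.8
t 9.2 pos [ 690.1 -103.6  114.5] ty 0.05 z [-3.1e-03  3.0e-04 -1.0e+00] F [0.2 0.2 0.4] M [ 0.19 -0.04  0.05] w 21.8
```

View pics/g4.png

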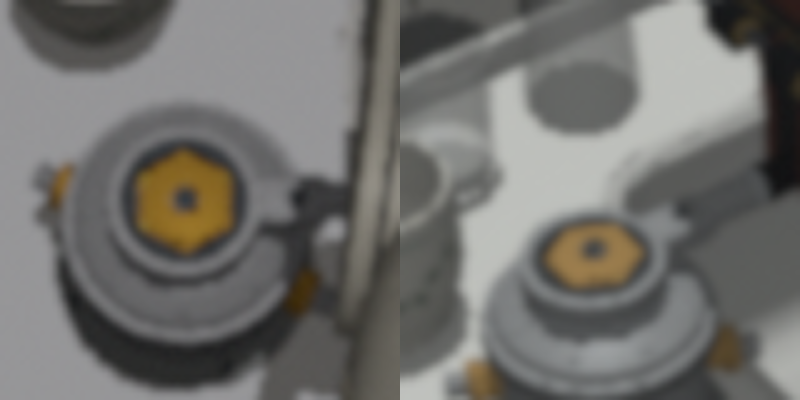

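Ring flush around the nut on the washer in both views, lightly seated (about 4 N). Now I prepare the arc and its monitor.

```bash
cat > turn.py <<'E'
import sys,numpy as np
from go import pose,yaw
C=np.array([689.8,24.6]);Rr=128.1
o,R=pose();p=o["ee_pos"];d=p[:2]-C;th=np.degrees(np.arctan2(-d[0],-d[1]));u=d/np.hypot(*d);tg=np.array([u[1],-u[0]])
F=o["ft_force"];Ft=F[:2]@tg
print(f"t {o['t']:.1f} th {th:.2f} spin {-yaw(R):.2f} r {np.hypot(*d):.1f} z {p[2]:.1f} Ft {Ft:.2f} Fr {F[:2]@u:.2f} Fz {F[2]:.1f} M {o['moment'].round(2)} tau {-Ft*np.hypot(*d)/1000+o['moment'][2]:.2f}")
for a in sys.argv[1:]:
    a=float(a);t=np.radians(a);X=np.array([*(C+Rr*np.array([-np.sin(t),-np.cos(t)])),114.7])
    print(a,(R.T@(X-p)/10).round(2).tolist(),"spin",round(a+yaw(R),2))
E
python3 turn.py 1 2 3 4 5 6 7 8 9 10
```

```text
t 9.4 th -0.10 spin -0.05 r 128.2 z 114.4 Ft 0.64 Fr 0.45 Fz 0.8 M [ 0.21 -0.08  0.04] tau -0.05
1.0 [0.01, -0.25, -0.02] spin 1.05
2.0 [0.01, -0.47, -0.02] spin 2.05
3.0 [0.02, -0.69, -0.02] spin 3.05
4.0 [0.04, -0.92, -0.02] spin 4.05
5.0 [0.06, -1.14, -0.02] spin 5.05
6.0 [0.08, -1.36, -0.02] spin 6.05
7.0 [0.1, -1.58, -0.02] spin 7.05
8.0 [0.13, -1.81, -0.02] spin 8.05
9.0 [0.17, -2.03, -0.02] spin 9.05
10.0 [0.2, -2.25, -0.02] spin 10.05
```

```bash
python3 -m inch '[{"xyz":[0,-0.13,-0.02],"spin":0.5},{"xyz":[0.01,-0.25,-0.02],"spin":1},{"xyz":[0.01,-0.36,-0.02],"spin":1.5},{"xyz":[0.01,-0.47,-0.02],"spin":2},{"xyz":[0.02,-0.58,-0.02],"spin":2.5},{"xyz":[0.02,-0.69,-0.02],"spin":3},{"xyz":[0.03,-0.81,-0.02],"spin":3.5},{"xyz":[0.04,-0.92,-0.02],"spin":4},{"xyz":[0.05,-1.03,-0.02],"spin":4.5},{"xyz":[0.06,-1.14,-0.02],"spin":5},{"xyz":[0.07,-1.25,-0.02],"spin":5.5},{"xyz":[0.08,-1.36,-0.02],"spin":6}]'; python3 turn.py 7 8 9 10 11 12
```

```text
t: 10.6
ee_pos: [676.2, -103.4, 114.7]
orientation: [-2.333, -2.101, 0.005]
ft_force: [0.5, -5.6, 0.9]
width: 21.6
t 10.6 th 6.06 spin 5.98 r 128.7 z 114.7 Ft -1.12 Fr 5.55 Fz 0.9 M [-0.9   0.05  0.23] tau 0.38
7.0 [0.07, -0.21, 0.0] spin 1.02
8.0 [0.07, -0.43, 0.0] spin 2.02
9.0 [0.08, -0.66, 0.0] spin 3.02
10.0 [0.09, -0.88, 0.0] spin 4.02
11.0 [0.11, -1.1, 0.0] spin 5.02
12.0 [0.13, -1.33, 0.0] spin 6.02
```

```bash
sed -i 's/Rr=128.1/Rr=129.4/' turn.py; python3 turn.py 7 8 9 10 11; python3 -m inch '[{"xyz":[-0.03,-0.11,0],"spin":0.5},{"xyz":[-0.05,-0.22,0],"spin":1},{"xyz":[-0.05,-0.33,0],"spin":1.5},{"xyz":[-0.05,-0.44,0],"spin":2},{"xyz":[-0.05,-0.55,0],"spin":2.5},{"xyz":[-0.04,-0.66,0],"spin":3},{"xyz":[-0.04,-0.78,0],"spin":3.5},{"xyz":[-0.03,-0.89,0],"spin":4}]'; python3 turn.py 11 12 13 14
```

```text
t 10.6 th 6.06 spin 5.98 r 128.7 z 114.7 Ft -1.12 Fr 5.55 Fz 0.9 M [-0.9   0.05  0.23] tau 0.38
7.0 [-0.06, -0.21, 0.0] spin 1.02
8.0 [-0.06, -0.44, 0.0] spin 2.02
9.0 [-0.05, -0.66, 0.0] spin 3.02
10.0 [-0.03, -0.89, 0.0] spin 4.02
11.0 [-0.02, -1.11, 0.0] spin 5.02
t: 11.4
ee_pos: [667.4, -102.5, 114.8]
orientation: [-2.406, -2.018, 0.004]
ft_force: [3.7, 0.4, -0.5]
width: 22.0
t 11.4 th 9.98 spin 10.03 r 129.0 z 114.8 Ft -3.58 Fr -1.02 Fz -0.5 M [ 0.31 -0.61  0.37] tau 0.83
11.0 [-0.04, -0.23, 0.01] spin 0.97
12.0 [-0.03, -0.46, 0.01] spin 1.97
13.0 [-0.02, -0.68, 0.01] spin 2.97
14.0 [-0.01, -0.91, 0.01] spin 3.97
```

```bash
sed -i 's/Rr=129.4/Rr=129.0/' turn.py; python3 -m inch '[{"xyz":[0,-0.11,0],"spin":0.5},{"xyz":[0,-0.22,0],"spin":1},{"xyz":[0,-0.34,0],"spin":1.5},{"xyz":[0.01,-0.45,0],"spin":2}]' >/dev/null; python3 turn.py 14 ; python3 -m inch '[{"xyz":[0,-0.11,0],"spin":0.5},{"xyz":[0,-0.22,0],"spin":1},{"xyz":[0,-0.34,0],"spin":1.5},{"xyz":[0.01,-0.45,0],"spin":2}]'>/dev/null; python3 turn.py 15 16
```

```text
t 11.8 th 11.99 spin 12.07 r 129.0 z 114.8 Ft -2.29 Fr -0.57 Fz 0.0 M [ 0.09 -0.58  0.34] tau 0.63
14.0 [0.01, -0.45, 0.01] spin 1.93
t 12.2 th 14.02 spin 14.11 r 129.1 z 114.8 Ft -2.68 Fr 0.04 Fz -1.2 M [ 0.06 -0.57  0.32] tau 0.66
15.0 [0.01, -0.22, 0.01] spin 0.89
16.0 [0.01, -0.45, 0.01] spin 1.89
```

```bash
for k in 1 2; do python3 -m inch '[{"xyz":[0,-0.11,0],"spin":0.5},{"xyz":[0,-0.22,0],"spin":1},{"xyz":[0,-0.34,0],"spin":1.45},{"xyz":[0.01,-0.45,0],"spin":1.95}]' >/dev/null; python3 turn.py 14 ;done
```

```text
t 12.6 th 16.02 spin 16.11 r 129.1 z 114.9 Ft -2.23 Fr -0.16 Fz -0.7 M [-0.01 -0.6   0.29] tau 0.58
14.0 [0.02, 0.45, 0.02] spin -2.11
t 13.0 th 18.02 spin 18.09 r 129.1 z 115.0 Ft -3.18 Fr 0.28 Fz -0.8 M [-0.03 -0.61  0.33] tau 0.74
14.0 [0.05, 0.9, 0.02] spin -4.09
```

```bash
for k in 1 2; do python3 -m inch '[{"xyz":[0,-0.11,0],"spin":0.5},{"xyz":[0,-0.22,0],"spin":1},{"xyz":[0,-0.34,0],"spin":1.45},{"xyz":[0.01,-0.45,0],"spin":1.95}]' >/dev/null; python3 turn.py;done
```

```text
t 13.4 th 20.01 spin 20.08 r 129.2 z 115.0 Ft -2.93 Fr -0.89 Fz -1.2 M [-0.11 -0.59  0.3 ] tau 0.68
t 13.8 th 22.03 spin 22.07 r 129.2 z 115.0 Ft -3.52 Fr -0.89 Fz -1.2 M [-0.1  -0.65  0.29] tau 0.75
```

```bash
for k in 1 2; do python3 -m inch '[{"xyz":[0,-0.11,0.01],"spin":0.5},{"xyz":[0,-0.22,0.01],"spin":1},{"xyz":[0,-0.34,0.01],"spin":1.45},{"xyz":[0.01,-0.45,0.02],"spin":1.95}]' >/dev/null; python3 turn.py;done
```

```text
t 14.2 th 24.00 spin 24.07 r 129.2 z 114.9 Ft -3.62 Fr 0.38 Fz -0.8 M [-0.11 -0.7   0.27] tau 0.73
t 14.6 th 25.98 spin 26.05 r 129.2 z 114.8 Ft -4.62 Fr 0.84 Fz -0.6 M [-0.15 -0.72  0.3 ] tau 0.90
```

```bash
for k in 1; do python3 -m inch '[{"xyz":[0,-0.11,0],"spin":0.5},{"xyz":[0,-0.22,0],"spin":1},{"xyz":[0,-0.34,0],"spin":1.45},{"xyz":[0.01,-0.45,0],"spin":1.95}]' >/dev/null; python3 turn.py;done
```

```text
t 15.0 th 27.93 spin 28.05 r 129.3 z 114.8 Ft -4.64 Fr 0.28 Fz -0.9 M [-0.24 -0.79  0.34] tau 0.94
```

Torque is rising (seal met). Now short calls.

```bash
python3 -m inch '[{"xyz":[0,-0.08,0],"spin":0.35},{"xyz":[0,-0.16,0],"spin":0.7},{"xyz":[0,-0.23,0],"spin":0.95}]' >/dev/null; python3 turn.py
```

```text
t 15.3 th 28.91 spin 29.01 r 129.2 z 114.9 Ft -5.38 Fr 0.00 Fz -1.3 M [-0.31 -0.89  0.28] tau 0.98
```

```bash
python3 -m inch '[{"xyz":[0,-0.08,0],"spin":0.35},{"xyz":[0,-0.16,0],"spin":0.7},{"xyz":[0,-0.23,0],"spin":0.95}]' >/dev/null; python3 turn.py
```

```text
t 15.6 th 29.90 spin 30.00 r 129.3 z 114.9 Ft -5.66 Fr -0.52 Fz -1.3 M [-0.32 -0.95  0.31] tau 1.04
```

```bash
python3 -m inch '[{"xyz":[0,-0.08,0],"spin":0.35},{"xyz":[0,-0.16,0],"spin":0.7},{"xyz":[0,-0.23,0],"spin":0.95}]' >/dev/null; python3 turn.py
```

```text
t 15.9 th 30.87 spin 30.97 r 129.3 z 114.9 Ft -5.55 Fr -0.79 Fz -0.8 M [-0.36 -0.95  0.25] tau 0.97
```

```bash
python3 -m inch '[{"xyz":[0,-0.08,0],"spin":0.35},{"xyz":[0,-0.16,0],"spin":0.7},{"xyz":[0,-0.23,0.01],"spin":0.95}]' >/dev/null; python3 turn.py
```

```text
t 16.2 th 31.82 spin 31.94 r 129.3 z 114.8 Ft -4.81 Fr -0.81 Fz -1.3 M [-0.34 -0.93  0.31] tau 0.93
```

```bash
python3 turn.py; python3 turn.py
```

```text
t 16.2 th 31.82 spin 31.94 r 129.3 z 114.8 Ft -4.81 Fr -0.81 Fz -1.3 M [-0.34 -0.93  0.31] tau 0.93
t 16.2 th 31.82 spin 31.94 r 129.3 z 114.8 Ft -4.81 Fr -0.81 Fz -1.3 M [-0.34 -0.93  0.31] tau 0.93
```

```bash
python3 -m inch '[{"xyz":[0,-0.08,0],"spin":0.35},{"xyz":[0,-0.16,0],"spin":0.7},{"xyz":[0,-0.23,0],"spin":0.95}]' >/dev/null; python3 turn.py
```

```text
t 16.5 th 32.75 spin 32.91 r 129.3 z 114.9 Ft -6.28 Fr -0.49 Fz -1.8 M [-0.38 -0.99  0.34] tau 1.16
```

```bash
python3 -m inch '[{"xyz":[0,-0.08,0],"spin":0.35},{"xyz":[0,-0.16,0],"spin":0.6},{"xyz":[0,-0.24,0.01],"spin":0.85}]' >/dev/null; python3 turn.py
```

```text
t 16.8 th 33.64 spin 33.77 r 129.3 z 114.9 Ft -6.04 Fr -0.17 Fz -0.7 M [-0.48 -1.07  0.31] tau 1.10
```

```bash
python3 -m inch '[{"xyz":[0,-0.08,0],"spin":0.35},{"xyz":[0,-0.16,0],"spin":0.6},{"xyz":[0,-0.24,0.01],"spin":0.85}]' >/dev/null; python3 turn.py
```

```text
t 17.1 th 34.51 spin 34.64 r 129.4 z 114.8 Ft -6.31 Fr -0.98 Fz -1.6 M [-0.45 -1.05  0.32] tau 1.14
```

```bash
python3 -m inch '[{"xyz":[0,-0.08,0],"spin":0.35},{"xyz":[0,-0.16,0],"spin":0.6},{"xyz":[0,-0.24,0.01],"spin":0.9}]' >/dev/null; python3 turn.py
```

```text
t 17.4 th 35.36 spin 35.55 r 129.4 z 114.8 Ft -6.23 Fr -0.14 Fz -1.5 M [-0.42 -1.02  0.35] tau 1.15
```

```bash
python3 -m inch '[{"xyz":[0,-0.08,0],"spin":0.35},{"xyz":[0,-0.16,0],"spin":0.6},{"xyz":[0,-0.24,0.01],"spin":0.9}]' >/dev/null; python3 turn.py
```

```text
t 17.7 th 36.22 spin 36.46 r 129.3 z 114.8 Ft -6.44 Fr 0.12 Fz -2.5 M [-0.49 -1.06  0.36] tau 1.19
```

```bash
python3 -m inch '[{"xyz":[0,-0.09,0],"spin":0.3},{"xyz":[0,-0.17,0],"spin":0.6},{"xyz":[0,-0.26,0],"spin":0.9}]' >/dev/null; python3 turn.py
```

```text
t 18.0 th 37.15 spin 37.37 r 129.4 z 114.9 Ft -7.18 Fr -0.96 Fz -2.2 M [-0.54 -1.09  0.39] tau 1.32
```

```bash
python3 -m inch '[{"xyz":[0,-0.09,0],"spin":0.3},{"xyz":[0,-0.17,0],"spin":0.6},{"xyz":[0,-0.26,0.01],"spin":0.9}]' >/dev/null; python3 turn.py
```

```text
t 18.3 th 38.08 spin 38.28 r 129.4 z 114.8 Ft -5.61 Fr -0.74 Fz -2.4 M [-0.45 -0.94  0.37] tau 1.10
```

```bash
python3 -m inch '[{"xyz":[0,-0.08,0],"spin":0.3},{"xyz":[0,-0.16,0],"spin":0.6},{"xyz":[0,-0.24,0.01],"spin":0.9}]' >/dev/null; python3 turn.py
```

```text
t 18.6 th 39.11 spin 39.21 r 129.4 z 114.7 Ft -4.33 Fr -1.41 Fz -1.1 M [-0.26 -0.87  0.27] tau 0.83
```

```bash
python3 -m inch '[{"xyz":[0,-0.08,0],"spin":0.3},{"xyz":[0,-0.15,0],"spin":0.6}]' >/dev/null; python3 turn.py
```

```text
t 18.8 th 39.81 spin 39.85 r 129.4 z 114.7 Ft -4.89 Fr -0.47 Fz -1.2 M [-0.24 -0.86  0.19] tau 0.82
```

```bash
python3 -m inch '[{"xyz":[0,-0.08,0],"spin":0.3},{"xyz":[0,-0.15,0],"spin":0.6}]' >/dev/null; python3 turn.py
```

```text
t 19.0 th 40.52 spin 40.49 r 129.4 z 114.7 Ft -5.12 Fr -1.45 Fz -1.9 M [-0.17 -0.82  0.04] tau 0.71
```

Torque peaked at 1.3 N m and fell to 0.7 within 3.4° of handle, so it clicked. Now I ease back just far enough to unload the clutch and sit within the play.

```bash
sed -i 's/Rr=129.0/Rr=129.2/' turn.py; python3 turn.py 37.5 36 34; python3 -m inch '[{"xyz":[0,0.11,0],"spin":-0.5},{"xyz":[0,0.22,0],"spin":-1},{"xyz":[0,0.34,0],"spin":-1.5},{"xyz":[0.01,0.45,0],"spin":-2},{"xyz":[0.01,0.56,0],"spin":-2.5},{"xyz":[0.02,0.68,0],"spin":-3},{"xyz":[0.02,0.79,0],"spin":-3.5},{"xyz":[0.03,0.9,0],"spin":-4}]' >/dev/null; python3 turn.py 36 35 34 33
```

```text
t 19.0 th 40.52 spin 40.49 r 129.4 z 114.7 Ft -5.12 Fr -1.45 Fz -1.9 M [-0.17 -0.82  0.04] tau 0.71
37.5 [0.04, 0.68, 0.01] spin -2.99
36.0 [0.06, 1.02, 0.01] spin -4.49
34.0 [0.1, 1.47, 0.01] spin -6.49
t 19.8 th 36.60 spin 36.47 r 129.4 z 114.7 Ft -3.33 Fr -1.26 Fz -0.8 M [ 0.11 -0.66 -0.14] tau 0.29
36.0 [0.02, 0.14, -0.0] spin -0.47
35.0 [0.03, 0.36, 0.0] spin -1.47
34.0 [0.03, 0.59, 0.0] spin -2.47
33.0 [0.05, 0.81, 0.0] spin -3.47
```

```bash
python3 -m inch '[{"xyz":[0,0.11,0],"spin":-0.5},{"xyz":[0.01,0.22,0],"spin":-1},{"xyz":[0.01,0.34,0],"spin":-1.5},{"xyz":[0.02,0.45,0],"spin":-2}]' >/dev/null; python3 turn.py 33 32
```

```text
t 20.2 th 34.74 spin 34.44 r 129.4 z 114.7 Ft -1.33 Fr -0.07 Fz 0.1 M [ 0.04 -0.35 -0.17] tau 0.00
33.0 [0.03, 0.39, -0.0] spin -1.44
32.0 [0.04, 0.62, -0.0] spin -2.44
```

```bash
python3 -m inch '[{"xyz":[0,0.11,0],"spin":0},{"xyz":[0.01,0.22,0],"spin":-0.3},{"xyz":[0.01,0.34,0],"spin":-0.7},{"xyz":[0.02,0.45,0],"spin":-1}]' >/dev/null; python3 turn.py 33 32
```

```text
t 20.6 th 33.05 spin 33.38 r 129.4 z 114.4 Ft 2.87 Fr -1.15 Fz 1.2 M [0.69 0.06 0.28] tau -0.09
33.0 [0.02, 0.01, -0.03] spin -0.38
32.0 [0.02, 0.24, -0.03] spin -1.38
```

```bash
python3 -m inch '[{"xyz":[0,0,-0.03],"spin":-0.3},{"xyz":[0,0,-0.05],"spin":-0.5},{"xyz":[0,0,-0.05],"spin":-0.5}]' >/dev/null; python3 turn.py;python3 -m inch '[{"xyz":[0,0,-0.2],"spin":0},{"xyz":[0,0,-0.4],"spin":0},{"xyz":[0,0,-0.6],"spin":0}]' >/dev/null; python3 turn.py 33 32.5
```

```text
t 20.9 th 33.01 spin 32.88 r 129.5 z 114.9 Ft -0.47 Fr -0.13 Fz 0.7 M [ 0.24 -0.22 -0.04] tau 0.02
t 21.2 th 33.14 spin 32.88 r 129.4 z 120.6 Ft -0.62 Fr -2.85 Fz -5.4 M [ 0.08 -0.27 -0.06] tau 0.02
33.0 [0.02, 0.03, 0.59] spin 0.12
32.5 [0.02, 0.14, 0.59] spin -0.38
```

```bash
python3 -m inch '[{"xyz":[0,0,-0.3],"spin":0},{"xyz":[0,0,-0.6],"spin":0},{"xyz":[0,0,-0.9],"spin":0}]' >/dev/null; python3 turn.py; python3 -m inch '[{"xyz":[0,0,-0.4],"spin":0},{"xyz":[0,0,-0.8],"spin":0},{"xyz":[0,0,-1.2],"spin":0},{"xyz":[0,0,-1.8],"spin":0},{"xyz":[0,0,-2.5],"spin":0},{"xyz":[0,0,-3.5],"spin":0},{"xyz":[0,0,-4.2],"spin":0},{"xyz":[0,0,-4.2],"spin":0}]'; python3 turn.py
python3 - <<'E'
from h import *
a=img("top",2);b=img("scene",2)
cv2.imwrite("pics/g5.png",np.hstack([crop(a,270,140,80,80,5),crop(b,250,160,80,80,5)]))
E
```

```text
t 21.5 th 33.11 spin 32.87 r 128.8 z 129.9 Ft -1.30 Fr -6.73 Fz -5.2 M [ 0.52 -0.57 -0.04] tau 0.12
t: 22.3
ee_pos: [620.6, -81.9, 173.4]
orientation: [2.754, 1.5, 0.007]
ft_force: [3.5, 5.7, -1.7]
width: 21.9
t 22.3 th 32.99 spin 32.85 r 127.0 z 173.4 Ft 0.18 Fr -6.63 Fz -1.7 M [ 1.15 -0.76  0.08] tau 0.05
```

View pics/g5.png

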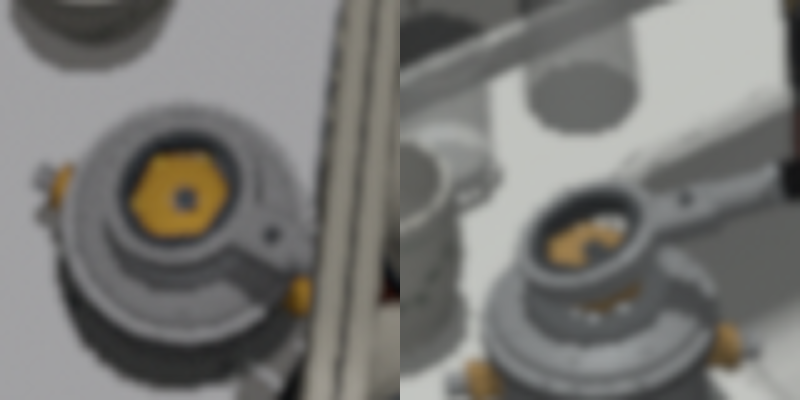

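The wrench tilted in the pads. Its ring caught on the nut because I was pulling outward (Fr −6.6 N). I'll relieve that, go down to level it, then lift with no radial pull.

```bash
python3 -m inch '[{"xyz":[0.15,0,0],"spin":0},{"xyz":[0.3,0,0],"spin":0},{"xyz":[0.3,0,0],"spin":0}]' >/dev/null; python3 turn.py; python3 -m inch '[{"xyz":[0,0,0.5],"spin":0},{"xyz":[0,0,1],"spin":0},{"xyz":[0,0,1],"spin":0}]' >/dev/null; python3 turn.py
```

```text
t 22.8 th 33.22 spin 32.87 r 124.8 z 172.6 Ft 0.57 Fr 0.12 Fz -4.3 M [-0.25  0.13  0.06] tau -0.01
t 23.1 th 33.11 spin 32.86 r 126.3 z 162.3 Ft 0.16 Fr 5.46 Fz 2.8 M [-0.76  0.55  0.16] tau 0.14
```

```bash
python3 -m inch '[{"xyz":[0.1,0,-0.3],"spin":0},{"xyz":[0.15,0,-0.7],"spin":0},{"xyz":[0.17,0,-1],"spin":0},{"xyz":[0.17,0,-1.3],"spin":0}]' >/dev/null; python3 turn.py; python3 -m inch '[{"xyz":[0,0,-0.3],"spin":0},{"xyz":[0,0,-0.6],"spin":0},{"xyz":[0,0,-0.8],"spin":0}]' >/dev/null; python3 turn.py
```

```text
t 23.5 th 33.18 spin 32.85 r 124.4 z 175.5 Ft 1.61 Fr -0.92 Fz -3.6 M [-0.2   0.08  0.05] tau -0.15
t 23.8 th 33.16 spin 32.85 r 124.3 z 183.9 Ft -0.52 Fr -0.18 Fz -3.6 M [-0.21  0.11  0.01] tau 0.07
```

Now only the wrench's own weight is felt, so it is free. Lift on clear and look.

```bash
python3 -m inch '[{"xyz":[0,0,-0.3],"spin":0},{"xyz":[0,0,-0.8],"spin":0},{"xyz":[0,0,-1.5],"spin":0},{"xyz":[0,0,-2.3],"spin":0},{"xyz":[0,0,-3.1],"spin":0},{"xyz":[0,0,-3.8],"spin":0},{"xyz":[0,0,-4.2],"spin":0},{"xyz":[0,0,-4.2],"spin":0}]' >/dev/null; python3 turn.py
python3 - <<'E'
from h import *
a=img("top",2);b=img("scene",2)
cv2.imwrite("pics/a2.png",a);cv2.imwrite("pics/b2.png",b)
cv2.imwrite("pics/g6.png",np.hstack([crop(a,270,140,80,80,5),crop(b,250,150,80,80,5)]))
E
```

```text
t 24.6 th 33.10 spin 32.85 r 124.0 z 226.8 Ft 0.71 Fr 0.57 Fz -3.5 M [-0.23  0.07 -0.03] tau -0.12
```

View pics/g6.png

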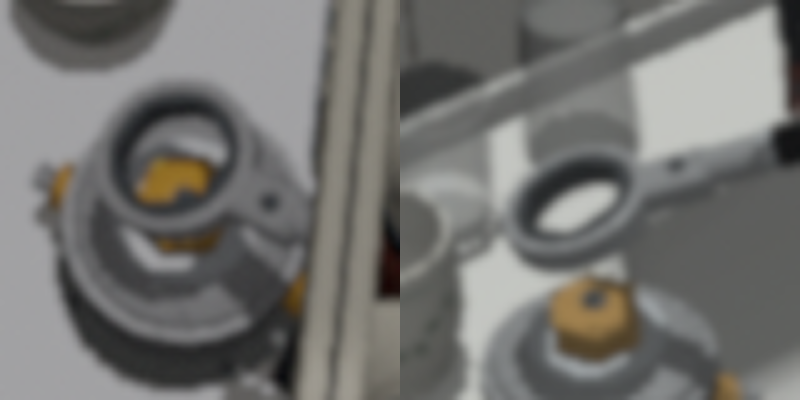

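The ring is clear of the nut, tilted about 18°, and the nut is turned. Next, move over the tray at height and turn back to the original heading.

```bash
python3 go.py 455,84,220,3.7
```

```text
t 24.8 pos [621.4 -79.2 225.5] ty -32.85 z [ 0.0031 -0.0042 -1.    ] F [ 0.3  0.3 -4.1] M [-0.18  0.1  -0.04] w 21.9
cm [  4.69 -22.83   0.43] spin -36.55
```

```bash
python3 -m inch '[{"xyz":[0.1,-0.5,0],"spin":-0.8},{"xyz":[0.3,-1.4,0],"spin":-2.3},{"xyz":[0.6,-2.8,0],"spin":-4.5},{"xyz":[0.9,-4.4,0],"spin":-7},{"xyz":[1.25,-6.1,0],"spin":-9.7},{"xyz":[1.6,-7.8,0],"spin":-12.4},{"xyz":[1.95,-9.5,0],"spin":-15.1},{"xyz":[2.3,-11.2,0],"spin":-17.8},{"xyz":[2.65,-12.9,0],"spin":-20.5},{"xyz":[3,-14.6,0],"spin":-23.2},{"xyz":[3.35,-16.3,0],"spin":-25.9},{"xyz":[3.7,-18,0],"spin":-28.6},{"xyz":[4,-19.5,0],"spin":-31},{"xyz":[4.3,-21,0.2],"spin":-33.5},{"xyz":[4.5,-22,0.3],"spin":-35.2},{"xyz":[4.65,-22.6,0.4],"spin":-36.2},{"xyz":[4.69,-22.83,0.43],"spin":-36.55},{"xyz":[4.69,-22.83,0.43],"spin":-36.55},{"xyz":[4.69,-22.83,0.43],"spin":-36.55}]'; python3 go.py 455,84,120,3.7
python3 - <<'E'
from h import *
a=img("top",1);b=img("scene",2)
cv2.imwrite("pics/g7.png",np.hstack([crop(a,190,150,130,130,3),crop(b,220,190,130,130,3)]))
E
```

```text
t: 26.7
ee_pos: [455.5, 83.8, 220.0]
orientation: [2.145, 2.288, -0.001]
ft_force: [-0.3, 0.1, -4.5]
width: 21.6
t 26.7 pos [455.5  83.8 220. ] ty 3.67 z [ 0.0036 -0.0042 -1.    ] F [-0.3  0.1 -4.5] M [-0.23 -0.09  0.04] w 21.6
cm [ 0.07 -0.08 10.  ] spin -0.03
```

View pics/g7.png

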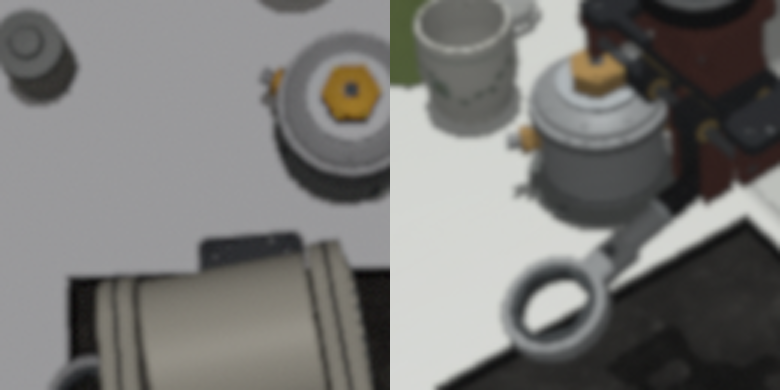

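Wrench over the tray (head tilted down), nut visibly turned. Lower slowly.

```bash
python3 -m inch '[{"xyz":[0.03,0,1],"spin":0},{"xyz":[0.07,-0.05,3],"spin":0},{"xyz":[0.07,-0.05,6],"spin":0},{"xyz":[0.07,-0.05,9],"spin":0},{"xyz":[0.07,-0.05,11.5],"spin":0},{"xyz":[0.07,-0.05,13],"spin":0},{"xyz":[0.07,-0.05,13.5],"spin":0},{"xyz":[0.07,-0.05,13.5],"spin":0}]' >/dev/null; python3 go.py 455,84,60,3.7
python3 -m inch '[{"xyz":[0,0,0.5],"spin":0},{"xyz":[0,0,1],"spin":0},{"xyz":[0,0,1.5],"spin":0}]'>/dev/null;python3 go.py 455,84,50,3.7
```

```text
t 27.65 pos [454.9  83.7  84.1] ty 3.65 z [ 0.0016 -0.0045 -1.    ] F [ 0.5  0.1 -3.6] M [-0.19 -0.09  0.01] w 22.1
cm [0.04 0.01 2.41] spin -0.05
t 27.95 pos [455.3  83.7  69.3] ty 3.65 z [ 0.0029 -0.0042 -1.    ] F [-0.9 -0.4 -4.1] M [-0.24 -0.09  0.01] w 21.6
cm [ 0.04 -0.04  1.93] spin -0.05
```

```bash
for k in 1 2 3; do python3 -m inch '[{"xyz":[0,0,0.4],"spin":0},{"xyz":[0,0,0.8],"spin":0},{"xyz":[0,0,0.8],"spin":0}]'>/dev/null;python3 go.py|head -1; done
```

```text
t 28.25 pos [455.1  83.6  60.9] ty 3.65 z [ 0.0022 -0.0043 -1.    ] F [ 0.6  0.  -3.7] M [-0.23 -0.04 -0.02] w 21.6
t 28.55 pos [455.3  83.6  52.7] ty 3.62 z [ 0.0024 -0.0041 -1.    ] F [-0.3  0.1 -0.4] M [ 0.22 -0.05  0.01] w 21.6
t 28.85 pos [455.4  83.6  44.3] ty 3.61 z [ 0.0024 -0.004  -1.    ] F [ 0.9 -1.3 -0. ] M [ 0.05 -0.15 -0.08] w 21.9
```

```bash
for k in 1 2 3; do python3 -m inch '[{"xyz":[-0.07,0,0.3],"spin":0},{"xyz":[-0.15,0,0.6],"spin":0},{"xyz":[-0.2,0,0.9],"spin":0}]'>/dev/null;python3 go.py 455,76,7,3.7; done
```

```text
t 29.15 pos [455.6  81.4  35.1] ty 3.59 z [ 0.0025 -0.004  -1.    ] F [ 0.4 -2.7  1.1] M [-0.04 -0.12  0.03] w 21.9
cm [-0.53 -0.1   2.81] spin -0.11
t 29.45 pos [455.7  79.3  25.8] ty 3.59 z [ 0.0024 -0.004  -1.    ] F [ 0.2 -2.8  0. ] M [-0.02 -0.05 -0.05] w 21.8
cm [-0.32 -0.1   1.88] spin -0.11
t 29.75 pos [455.8  77.3  16.5] ty 3.58 z [ 0.0024 -0.0039 -1.    ] F [ 0.5 -0.9  0. ] M [ 0.24 -0.11 -0.06] w 21.9
cm [-0.12 -0.1   0.95] spin -0.12
```

```bash
python3 -m inch '[{"xyz":[-0.05,-0.03,0.3],"spin":0},{"xyz":[-0.1,-0.05,0.5],"spin":0},{"xyz":[-0.1,-0.05,0.7],"spin":0}]'>/dev/null;python3 go.py 455,76,7,3.7;  python3 -m inch '[{"xyz":[0,0,0.1],"spin":0},{"xyz":[0,0,0.2],"spin":0},{"xyz":[0,0,0.2],"spin":0}]'>/dev/null;python3 go.py 455,76,6.5,3.7
```

```text
t 30.05 pos [455.5  76.3   9.3] ty 3.58 z [ 0.0025 -0.0039 -1.    ] F [ 1.1 -1.7 -0.3] M [ 0.09 -0.18 -0.12] w 21.7
cm [-0.02 -0.06  0.23] spin -0.12
t 30.35 pos [455.6  76.3   7.4] ty 3.59 z [ 0.0027 -0.0038 -1.    ] F [1.  0.9 2. ] M [ 0.26 -0.1  -0.05] w 21.6
cm [-0.03 -0.06  0.09] spin -0.11
```

```bash
python3 -m inch '[{"xyz":[0,0,0.05],"spin":0},{"xyz":[0,0,0.07],"spin":0},{"xyz":[0,0,0.07],"spin":0}]'>/dev/null;python3 go.py; python3 -m inch '[{"xyz":[0,0,0],"spin":0},{"xyz":[0,0,0],"spin":0},{"xyz":[0,0,0],"spin":0},{"xyz":[0,0,0],"spin":0},{"xyz":[0,0,0],"spin":0},{"xyz":[0,0,0],"spin":0},{"xyz":[0,0,0],"spin":0},{"xyz":[0,0,0],"spin":0}]' 0 >/dev/null;python3 go.py 455,76,200,3.7
```

```text
t 30.65 pos [455.7  76.3   7. ] ty 3.59 z [ 0.003  -0.0038 -1.    ] F [-0.5 -0.9  6.8] M [ 0.2   0.07 -0.03] w 22.0
t 31.45 pos [455.6  76.3   7. ] ty 3.59 z [ 0.0028 -0.0038 -1.    ] F [-0.7  1.   0.3] M [ 0.   -0.1   0.01] w 82.4
cm [ -0.11  -0.02 -19.3 ] spin -0.11
```

```bash
python3 -m inch '[{"xyz":[0,0,-1],"spin":0},{"xyz":[0,0,-4],"spin":0},{"xyz":[0,0,-8],"spin":0},{"xyz":[0,0,-13],"spin":0},{"xyz":[0,0,-18],"spin":0},{"xyz":[0,0,-21],"spin":0},{"xyz":[0,0,-21],"spin":0},{"xyz":[-8,-2.6,-21],"spin":0},{"xyz":[-20,-6.5,-21],"spin":0},{"xyz":[-30,-10,-21],"spin":0},{"xyz":[-46.7,-15.5,-21],"spin":0},{"xyz":[-46.7,-15.5,-21],"spin":0},{"xyz":[-46.7,-15.5,-21],"spin":0},{"xyz":[-46.7,-15.5,-21],"spin":0},{"xyz":[-46.7,-15.5,-21],"spin":0},{"xyz":[-46.7,-15.5,-21],"spin":0},{"xyz":[-46.7,-15.5,-21],"spin":0},{"xyz":[-46.7,-15.5,-21],"spin":0}]'
python3 - <<'E'
from h import *
a=img("top",3);b=img("scene",3)
cv2.imwrite("pics/a3.png",a);cv2.imwrite("pics/b3.png",b)
A=crop(a,190,145,150,190,3)
B=crop(b,225,190,180,190,2)
B=cv2.copyMakeBorder(B,0,A.shape[0]-B.shape[0],0,0,cv2.BORDER_CONSTANT)
cv2.imwrite("pics/end.png",cv2.convertScaleAbs(np.hstack([A,B[:,:350]]),alpha=1.4,beta=10))
E
```

```text
t: 33.25
ee_pos: [328.1, -402.6, 217.9]
orientation: [2.152, 2.282, -0.003]
ft_force: [0.7, 0.3, -0.1]
width: 87.6
```

View pics/end.png

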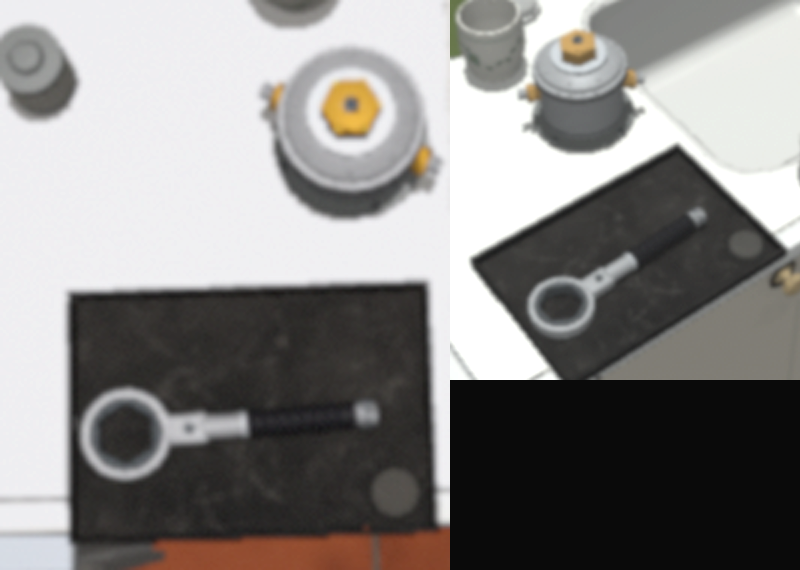

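The wrench lies flat in the tray, the tray and plug haven't moved, and the gripper is clear. One numeric check of the nut's angle, then I hand in.

```bash
sed 's#pics/a.png#pics/a3.png#;s#(.4,.52,.65)#(-.3,-.15,0,.15,.3,.5)#' fit.py > fit2.py; timeout 100 python3 -c "
import fit2,numpy as np
r=fit2.fitnut(['top']);print(r.x,np.degrees(r.x[2]),r.fun)"; python3 -c "
from workcell import ctrl
print(ctrl.close_job())"
```

```text
[ 6.89535533e+02  2.45368946e+01 -2.05255245e-02] -1.1760259273346334 75.60063698740575
the job is handed in; nothing more can be done
None
```

The wrench clicked, it is back flat in the tray, and I handed the job in at about 33 s with the gripper clear. The job report gives no verdict.

- **Tightening:** I took the wrench by its grip and set the ring down on the washer, pressing with about 4–5 N. I then pulled it slowly clockwise. The torque ran at about 0.65 N m, rose to about 1.3 N m at the seal, then fell to about 0.7 N m over the next 3.4° of handle. I took that as the click and stopped, at an estimated clutch give of 0.055 rad.
- **Lifting off:** I eased back until the torque was about zero. The first lift did not go cleanly: the ring caught on the nut with about 6.6 N of sideways pull, and the wrench tilted roughly 18° in the pads. I took off that pull and lowered it about 1 cm (about 5.5 N sideways contact), then lifted it off. The estimated torque on the nut stayed within about 0.15 N m throughout.
- **Laying down:** I lowered the head onto the tray floor, which levelled the wrench as it came down, then let go.
- **Last checks:** The final picture shows the wrench flat, and the tray, plug and cartridge where they were. The bowl was outside the last crop, so I did not check it. An image fit has the nut turned about 30° (0.53 rad) clockwise. That agrees with the click at about 37° of handle, less the play. The fit was rough, so the angle is approximate.

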